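Shut off the wash-tank water with the yellow valve key

ROBOT

A 6-joint arm with a two-finger parallel gripper is mounted at the origin on the work surface. World frame = base frame: x ahead of the robot, y to its left, z up, the work surface at z = 0. Lengths are in m, angles in rad, forces in N, time in s.
With the tool pointing down it reaches from about 0.425 to 1.125 m from the base axis. Payload 14.9 kg.
Tool frame: the origin (TCP) lies between the finger pads; the fingertips stand 22 mm ahead of it and the grasp point (between the pads) lies 3 mm ahead of it; z points along the fingers, y is the direction in which the jaws open and shut (so a half turn about z gives the same grasp; the last joint's range is limited). The gripper opens to 91 mm and grips with 3 to 60 N. Pads are 32 mm wide; open, the fingers measure 118 mm over their backs; the gripper's body (76 mm by 178 mm) begins 60 mm behind the grasp point.
Start: joints at [-1.136, 0.379, 1.734, -0, 1.028, -0.033], TCP at [0.316, -0.625, 0.236] pointing down, gripper open.
Joint ranges: [-2.77, 2.77], [-0.74, 2.19], [0, 2.66], [-1.06, 4.2], [0.31, 2.87], [-3.08, 3.08]. Speed limits (rad/s): [1.89, 1.89, 2.39, 3.14, 3.14, 3.14].

INTERFACE

Orientations are given as a 3x3 rotation matrix whose columns are the frame's x, y, z axes.
In Python, from station import bot gives the robot as it stands. The module is installed in compiled form; this text tells all that it offers.
- The arm moves only by the tool servo_tool, never from a script. Its argument "plan" is a list of rows, each a list of 7 numbers: the closure, from -1 (fully open) to 1 (shut), so that 0 is half open, then the shift along the tool's x, y, z each as a share of 0.1 m, from -1 to 1, then the turn, a rotation vector about the tool's x, y, z each as a share of 90 degrees, from -1 to 1. In form: [[hand, x, y, z, ax, ay, az], ...]. A call has 1 to 5 rows; each row is the pose to reach, as a shift and turn from the pose commanded when the call began, along the tool's axes at that moment; what a row does not reach only later rows make up. A row lasts 1/8 s, in which the tool goes at most 62.5 mm and 10.7 degrees, less where a joint would pass 70% of its speed; a pose out of reach is approached as far as the arm can. A call with a number of a shift or a turn outside -1 to 1 is refused whole. A call with a gripper value outside its range is refused whole. The fingers move at their own pace and stop on an object; "squeeze" is the grip in N (left out, the last holds). Time passes only in rows, so rows that repeat a pose let the fingers close. It gives the time, the measured TCP pose, the force and the opening at its end, in the units of the state.
- bot.state(): the state, without advancing time (a new reading comes with each control period).
- bot.snapshot(name): name is "scene" or "top" or "wrist"; returns the picture (480x640x3 uint8, red, green, blue); there is no depth.
- bot.camera_params(name): a dict with "fx", "fy", "cx", "cy" (pixels), "extrinsics" (4x4, takes a point from world to camera coordinates); the wrist camera has in their place "mount" (4x4, takes a point from camera to tool coordinates, whose origin is the TCP and whose axes are the flange's). Camera axes: x right, y up, looking along -z (the intrinsics and any distortion apply to the point x, -y, -z); pixel columns grow to the right and rows downward; lengths in m; the calibration is good to about 2 mm. The wrist camera is an equidistant fisheye: a pixel r from the principal point sees the ray r / f radians off the axis. A picture is of the moment at which its call begins: read the wrist's pose just before it. camera_params takes no time and is no camera call.
- bot.close_job(): hands the job in, once; it reports no verdict.
The state is a dict: "time": time; "q": joint angles; "joint_vel": joint speeds; "effort": joint torques, N m; "tool_pos": TCP position; "tcp_rot": TCP orientation; "wrist_force": force on the tool from outside, world axes, zero at the start; "ft_torque": the same for the moment, N m; "gripper_width": opening from 0.0 (shut) to 1.0 (fully open).
Only numpy, scipy, OpenCV 4.12 (cv2) and the standard library are available. Lean on these libraries where they do the work, as an engineer would, in place of code of your own. Each camera call takes 0.05 s, during which the arm holds its last target. There are 200 camera calls.

TASK

Shut off the water: take the yellow valve key, line its oblong foot up with the slot in the blue dial of the white valve box and press it fully home, so that its round flange lies flat on the dial. Then turn it clockwise, seen from above, as far as it goes, and leave the key standing in the dial. Leave the black key where it stands.

Things in the scene. Friction and masses are not known exactly. Their poses are not given: they have to be found in the camera images.
- yellow_key: Yellow plastic valve key (100-200 g) standing on its foot. Origin: centre of the foot's underside, z up. Foot: block 44 mm along x, 22 along y, z 0 to 26. Round flange 68 mm across, z 26 to 32. Grip bar 52 mm along x, 16 mm thick along y, z 32 to 68: take it from above across the 16 mm. Same after a half turn. Neighbours at least 110 mm off, centre to centre.
- black_key: Black key for another valve, a bystander standing beside the yellow one on either side: same heights, flange and grip bar (along x), but a round foot 48 mm across that does not fit this slot. Origin: centre of the foot's underside, z up.
- socket (a point): Mouth centre of the slot in the blue dial (92 mm across, top 52 mm above table) of the fixed white valve box (150x150x50 mm, brass pipe stubs). Turns with the dial: x along slot, z up, origin level with dial face. Slot 52 x 30 mm, 42 deep: 4 mm spare all round, so about 0.2 rad play; the key's flange stops on the face, foot 26 mm deep. Key fits either way round. White pointer at slot's +x end.
- valve (a joint): Dial angle, rad, growing clockwise seen from above (socket yaw falls as much): 0 = open, white pointer at the green dot on the box; 1.22 = shut, pointer at the red dot, firm stop. Starts between 0 and 0.25. Friction about 0.12 N m; stays where left.
Mind the look-alikes: they are no part of the job. Several things have the shape of the yellow_key; the one meant has the colours described above.

How it is judged:
On the way, in this order (a step that is already met when the one before it is completed fails the run):
1. the yellow key is pressed home in the slot of the dial (z of yellow_key in the frame of socket below -0.018 m and horizontal distance between yellow_key and socket below 0.012 m), for 0.1 s.
2. the dial is turned clockwise to its stop with the key in it (all of step 1 and value of joint valve above 1.02 rad), for 0.1 s.
At the end, for the whole second after the job is handed in: The dial stands within 0.2 rad (11 degrees) of its shut stop (joint above 1.02), and the yellow key stands released and at rest in its slot: foot at least 18 mm below the dial's face, within 12 mm of the slot's centre, within 10 degrees of upright (all of step 2 and angle between yellow_key's own z axis and vertical below 0.18 rad and linear speed of yellow_key below 0.02 m/s); the robot touches nothing.
It fails at once if the black key is moved by more than 30 mm or tipped (distance of black_key from where it was at the start of the episode above 0.03 m or angle between black_key's own z axis and vertical above 0.5 rad).
It also fails if it takes over 42 s, if anything falls off the work surface, if the arm or the gripper's body presses on something with over 40 N, if the wrist force passes 120 N, or if a joint passes its speed limit or range.

## Working session

There is one attempt and no reset: what is moved stays moved. The work goes in short steps, Python scripts to look and compute and a tool call to move; the robot and the scene stay as the last step left them, time stands still between calls to the robot, and variables do not carry over. Pictures are saved under pics/ and viewed, about 8 in all and at most 12, crops included, and the job is handed in when it is done.

Besides the shell and the picture viewer there is one more tool, called after "Emit:" as a command line: name --pt "numbers of a row" for each row, then --argument value for the rest. servo_tool: Moves the arm, as the interface text tells. Its arguments: {"type":"object","properties":{"plan":{"type":"array","items":{"type":"array","items":{"type":"number","minimum":-1,"maximum":1}}},"squeeze":{"type":"number"}},"required":["plan"]}

```bash
mkdir -p pics
cat > h.py <<'E'
import numpy as np, cv2
from station import bot
def save(n,f,crop=None,s=1):
    im=bot.snapshot(n)[:,:,::-1]
    cv2.imwrite('pics/full_'+f,im)
    if crop: x0,y0,x1,y1=crop; im=im[y0:y1,x0:x1]
    if s!=1: im=cv2.resize(im,None,fx=s,fy=s,interpolation=cv2.INTER_CUBIC)
    cv2.imwrite('pics/'+f,im)
def pix2world(n,u,v,z,st=None):
    p=bot.camera_params(n)
    if n=='wrist':
        st=st or bot.state()
        a=np.array([u-p['cx'],v-p['cy']])/p['fx']; r=np.linalg.norm(a)
        d=np.array([*(a/r*np.sin(r)),np.cos(r)]) if r>0 else np.array([0,0,1.])
        d=d*[1,-1,-1]
        M=np.array(p['mount']); R=np.array(st['tcp_rot'])
        o=R@M[:3,3]+np.array(st['tool_pos']); d=R@M[:3,:3]@d
    else:
        E=np.array(p['extrinsics']); d=np.array([(u-p['cx'])/p['fx'],-(v-p['cy'])/p['fy'],-1])
        o=-E[:3,:3].T@E[:3,3]; d=E[:3,:3].T@d
    return o+d*(z-o[2])/d[2]
E
python3 - <<'E'
from h import *
save('top','t0.png');save('scene','s0.png')
print(bot.state()); print({n:bot.camera_params(n) for n in('top','wrist')})
E
```

```text
{'time': 0.1, 'q': array([-1.13629829e+00,  3.79323730e-01,  1.73469062e+00, -2.16877229e-05,
        1.02848251e+00, -3.32598628e-02]), 'joint_vel': array([ 9.12561839e-04,  8.66727074e-05, -3.48976904e-03,  2.91503268e-04,
       -2.10633611e-03, -2.47777050e-06]), 'effort': array([ 1.81131520e-03, -7.65030956e+01, -4.35293305e+01,  6.52765925e-02,
        3.97526706e-02,  9.08950057e-06]), 'tool_pos': array([ 0.31550601, -0.62451842,  0.23539222]), 'tcp_rot': array([[ 8.92576412e-01,  4.50895986e-01, -3.97477680e-04],
       [ 4.50896161e-01, -8.92576043e-01,  8.12363848e-04],
       [ 1.15125440e-05, -9.04317969e-04, -9.99999591e-01]]), 'wrist_force': array([-0.54853728, -0.03527698,  0.22139166]), 'ft_torque': array([ 0.01245743,  0.00498476, -0.02483436]), 'gripper_width': 1.0011619984246067}
{'top': {'fx': 433.5934405213224, 'fy': 433.5934405213224, 'cx': 326.5783719424469, 'cy': 239.15999574496325, 'extrinsics': array([[-0.01024642, -0.99985694, -0.01345809,  0.12381734],
       [ 0.99737501, -0.01118392,  0.07154029, -0.46939149],
       [-0.07168057, -0.01268973,  0.99734691, -0.76897727],
       [ 0.        ,  0.        ,  0.        ,  1.        ]])}, 'wrist': {'fx': 371.64829954431775, 'fy': 371.64829954431775, 'cx': 315.0939634940587, 'cy': 234.68016058925778, 'mount': array([[-1.89465665e-04,  9.69025738e-01,  2.46959679e-01,
         7.05254362e-02],
       [ 9.99999982e-01,  1.84247966e-04,  4.42365357e-05,
        -6.62674958e-04],
       [-2.63547682e-06,  2.46959683e-01, -9.69025756e-01,
        -1.49453209e-01],
       [ 0.00000000e+00,  0.00000000e+00,  0.00000000e+00,
         1.00000000e+00]])}}
```

View pics/t0.png

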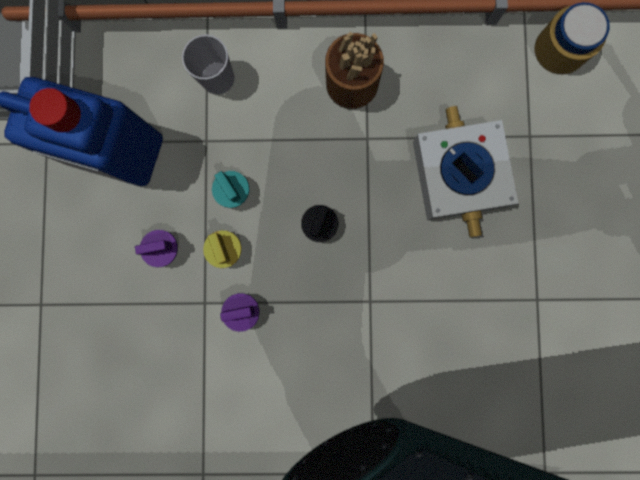

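Key-shaped things in the top view are teal (231,189), purple (158,248), purple (240,313), black (320,223) and yellow (222,249). Only (222,249) is yellow. The valve box dial is at (467,167). I'll confirm in an enlarged crop.

Run:
```python
from h import *
im=cv2.imread('pics/full_t0.png')
a=cv2.resize(im[205:295,175:275],(400,360),interpolation=cv2.INTER_CUBIC)
b=cv2.resize(im[122:212,417:517],(400,360),interpolation=cv2.INTER_CUBIC)
cv2.imwrite('pics/c0.png',np.hstack([a,b]))
for u,v,z in[(222,249,.032),(222,249,.068),(320,223,.05),(467,167,.052)]:print(pix2world('top',u,v,z))
```

```text
[0.45415554 0.30533512 0.032     ]
[0.45229295 0.29614827 0.068     ]
[0.49675686 0.12954832 0.05      ]
[ 0.59192357 -0.12842092  0.052     ]
```

View pics/c0.png

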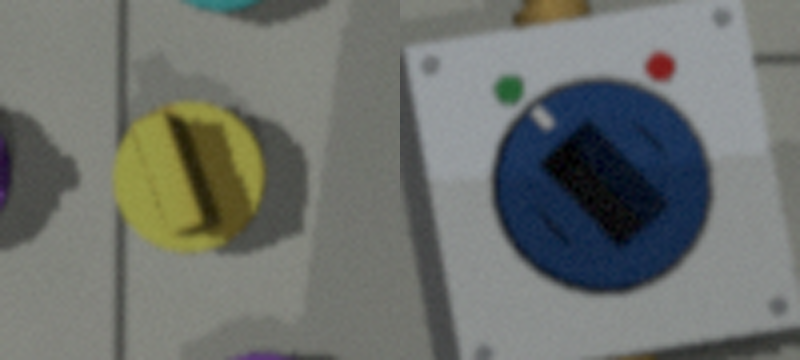

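The crop confirms the yellow key. Its flange centre is at about (222.5,249) and its bar runs about 21° from world x. The slot centre is at about (468,168) with the pointer at its upper-left end, next to the green dot. Next I'll check the clutter heights and plan the route.

View pics/s0.png

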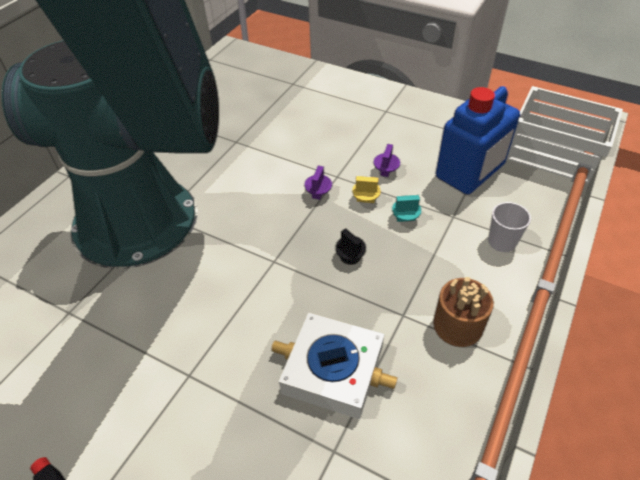

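Run:
```python
from h import *
w=lambda u,v,z:pix2world('top',u,v,z)
ax,ay=417,122
A=lambda x,y,z=.052:w(417+(x-400)/4,122+y/4,z)
c=[A(588,122),A(667,205),A(622,245),A(543,160)]
print('slot',np.mean(c,0)); d=c[3]-c[2]; print(np.degrees(np.arctan2(d[1],d[0])))
o=A(604,186); print('dial c',o)
for n,p in dict(ptr=A(542,117),g=A(510,89,.05),r=A(660,67,.05)).items():
  e=p-o; print(n,np.degrees(np.arctan2(e[1],e[0])))
B=lambda x,y,z:w(175+x/4,205+y/4,z)
print('key',B(190,176,.032)); d=B(165,112,.068)-B(207,222,.068);print(d,np.degrees(np.arctan2(d[1],d[0])))
print('jug',w(150,185,.0),w(160,135,0),w(150,185,.2),w(160,135,.2),'pot',w(355,70,.1))
```

```text
slot [ 0.59060891 -0.13052393  0.052     ]
41.025020484226175
dial c [ 0.58924133 -0.13007211  0.052     ]
ptr 39.987612273323776
g 41.42559789979302
r -26.848208788717624
key [0.45414577 0.30444024 0.032     ]
[0.04704747 0.01825652 0.        ] 21.208474504584327
jug [0.57788536 0.45031847 0.        ] [0.67365084 0.43306573 0.        ] [0.53710218 0.36516926 0.2       ] [0.60899146 0.35221797 0.2       ] pot [0.74727908 0.06738882 0.1       ]
```

The scene shows all the keys low, the jug tall (about 0.2 m) beyond them, and the pot and cup farther out, so the path at z 0.235 is free. Now moving to above the yellow key.

Emit:
servo_tool --pt "-1 1 -1 0 0 0 0" --pt "-1 1 -1 0 0 0 0" --pt "-1 1 -1 0 0 0 0"

```text
time: 0.48
tool_pos: [0.3603, -0.4876, 0.2356]
tcp_rot: [[0.892, 0.453, -0.001], [0.453, -0.892, 0.001], [-0.0, -0.001, -1.0]]
wrist_force: [0.2, -0.7, -0.8]
gripper_width: 1.002
```

Emit:
servo_tool --pt "-1 1 -1 0 0 0 0" --pt "-1 1 -1 0 0 0 0" --pt "-1 1 -1 0 0 0 0"

```text
time: 0.85
tool_pos: [0.4045, -0.354, 0.2359]
tcp_rot: [[0.892, 0.453, -0.0], [0.453, -0.892, 0.0], [-0.0, -0.0, -1.0]]
wrist_force: [-0.8, -0.0, 0.2]
gripper_width: 1.0
```

Emit:
servo_tool --pt "-1 1 -1 0 0 0 0" --pt "-1 1 -1 0 0 0 0" --pt "-1 1 -1 0 0 0 0"

```text
time: 1.23
tool_pos: [0.4489, -0.2202, 0.236]
tcp_rot: [[0.892, 0.453, 0.0], [0.453, -0.892, -0.0], [0.0, 0.0, -1.0]]
wrist_force: [0.0, -0.6, 0.1]
gripper_width: 1.003
```

Emit:
servo_tool --pt "-1 1 -1 0 0 0 0" --pt "-1 1 -1 0 0 0 0" --pt "-1 1 -1 0 0 0 0"

```text
time: 1.6
tool_pos: [0.4934, -0.086, 0.2361]
tcp_rot: [[0.892, 0.453, 0.0], [0.453, -0.892, -0.0], [0.0, 0.0, -1.0]]
wrist_force: [0.3, 0.2, 0.6]
gripper_width: 1.0
```

Emit:
servo_tool --pt "-1 0.4 -1 0 0 0 0" --pt "-1 0.4 -1 0 0 0 0" --pt "-1 0.4 -1 0 0 0 0"

```text
time: 1.98
tool_pos: [0.4832, 0.0207, 0.236]
tcp_rot: [[0.892, 0.453, 0.0], [0.453, -0.892, -0.0], [0.0, 0.0, -1.0]]
wrist_force: [0.6, -0.7, 0.5]
gripper_width: 1.0
```

Emit:
servo_tool --pt "-1 0.4 -1 0 0 0 0" --pt "-1 0.4 -1 0 0 0 0" --pt "-1 0.4 -1 0 0 0 0"

```text
time: 2.35
tool_pos: [0.4742, 0.1277, 0.236]
tcp_rot: [[0.892, 0.452, 0.0], [0.452, -0.892, -0.0], [0.0, 0.0, -1.0]]
wrist_force: [-0.0, 0.2, 0.4]
gripper_width: 1.0
```

Emit:
servo_tool --pt "-1 0.31 -0.83 0 0 0 0" --pt "-1 0.31 -0.83 0 0 0 0"

```text
time: 2.6
tool_pos: [0.4647, 0.2153, 0.236]
tcp_rot: [[0.893, 0.45, 0.0], [0.45, -0.893, -0.0], [0.0, 0.0, -1.0]]
wrist_force: [0.6, -0.3, 0.9]
gripper_width: 0.997
```

Emit:
servo_tool --pt "-1 0.31 -0.83 0.5 0 0 0.063" --pt "-1 0.31 -0.83 0.5 0 0 0.063" --pt "-1 0.31 -0.83 0.5 0 0 0.063"

```text
time: 2.98
tool_pos: [0.4545, 0.3029, 0.1844]
tcp_rot: [[0.932, 0.361, -0.002], [0.361, -0.932, -0.001], [-0.002, 0.001, -1.0]]
wrist_force: [-0.3, -0.4, -0.7]
gripper_width: 0.999
```

Run:
```python
from h import *
s=bot.state();print(s['tool_pos'],s['tcp_rot'],s['q'])
import pickle;pickle.dump(s,open('s1.pkl','wb'))
save('wrist','w1.png')
```

```text
[0.45445569 0.30289649 0.18437827] [[ 9.32465583e-01  3.61253912e-01 -1.88333685e-03]
 [ 3.61251745e-01 -9.32467277e-01 -1.39787621e-03]
 [-2.26113824e-03  6.23112730e-04 -9.99997249e-01]] [ 5.45313144e-01  2.11583135e-01  2.07023181e+00 -2.87499146e-04
  8.62112975e-01  1.74668520e+00]
```

View pics/w1.png

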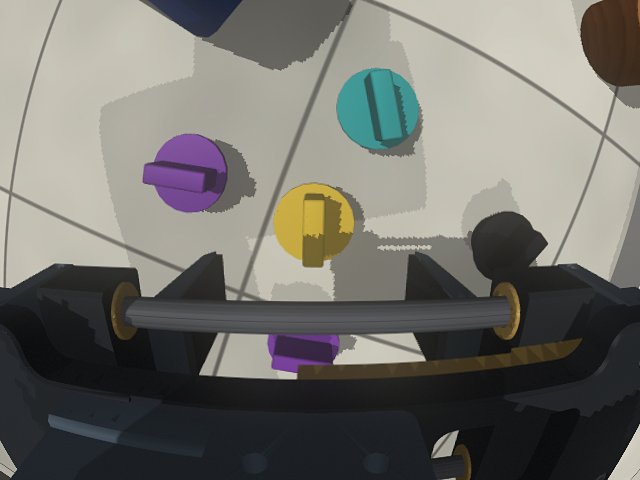

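The yellow flange centre is at about (314.5,222), with the bar top running down to (313,267), nearly vertical in the image.

Run:
```python
from h import *
import pickle; s=pickle.load(open('s1.pkl','rb'))
w=lambda u,v,z:pix2world('wrist',u,v,z,s)
R=s['tcp_rot'];t=s['tool_pos']
def loc(p):return R.T@(p-t)
print('flange',w(314.5,222,.032),loc(w(314.5,222,.032)))
print('edges',[loc(w(u,v,.032)).round(4) for u,v in[(275,222),(354,222),(314,183),(314,262)]])
print('barnear',[loc(w(u,v,.068)).round(4) for u,v in[(303,267),(323,266),(303,200),(324,200)]])
```

```text
flange [0.45781515 0.30547527 0.032     ] [ 0.00440871 -0.00128596  0.15236792]
edges [array([ 0.0045, -0.0342,  0.1523]), array([0.0044, 0.0317, 0.1524]), array([ 0.037 , -0.0017,  0.1523]), array([-0.0306, -0.0017,  0.1524])]
barnear [array([-0.0226, -0.0099,  0.1164]), array([-0.0218,  0.0052,  0.1164]), array([ 0.0286, -0.0095,  0.1163]), array([0.0286, 0.0057, 0.1163])]
```

Emit:
servo_tool --pt "-1 0.035 -0.02 0.4 0 0 0" --pt "-1 0.035 -0.02 0.7 0 0 0" --pt "-1 0.035 -0.02 1 0 0 0"

```text
time: 3.4
tool_pos: [0.4581, 0.3047, 0.0858]
tcp_rot: [[0.933, 0.359, 0.001], [0.359, -0.933, 0.0], [0.001, 0.0, -1.0]]
wrist_force: [-0.1, -0.0, -1.1]
gripper_width: 1.003
```

Emit:
servo_tool --pt "-1 0 0 0.26 0 0 0" --pt "-1 0 0 0.26 0 0 0" --pt "1 0 0 0.26 0 0 0" --pt "1 0 0 0.26 0 0 0" --pt "1 0 0 0.26 0 0 0" --squeeze 40

```text
time: 4.03
tool_pos: [0.457, 0.3066, 0.0608]
tcp_rot: [[0.933, 0.361, 0.001], [0.361, -0.933, 0.001], [0.001, -0.0, -1.0]]
wrist_force: [0.2, 0.2, 1.0]
gripper_width: 0.703
```

Emit:
servo_tool --pt "1 0 0 0 0 0 0" --pt "1 0 0 0 0 0 0" --pt "1 0 0 0 0 0 0" --pt "1 0 0 0 0 0 0"

```text
time: 4.53
tool_pos: [0.4565, 0.3064, 0.0599]
tcp_rot: [[0.933, 0.361, -0.0], [0.361, -0.933, -0.0], [-0.0, 0.0, -1.0]]
wrist_force: [-0.5, 0.1, -0.2]
gripper_width: 0.265
```

Emit:
servo_tool --pt "1 0 0 0 0 0 0" --pt "1 0 0 0 0 0 0" --pt "1 0 0 0 0 0 0" --pt "1 0 0 0 0 0 0"

```text
time: 5.03
tool_pos: [0.4565, 0.3064, 0.0599]
tcp_rot: [[0.933, 0.361, -0.0], [0.361, -0.933, -0.0], [-0.0, 0.0, -1.0]]
wrist_force: [-0.5, -0.2, -1.9]
gripper_width: 0.171
```

Emit:
servo_tool --pt "1 0 0 -0.3 0 0 0" --pt "1 0 0 -0.65 0 0 0" --pt "1 0 0 -1 0 0 0" --pt "1 0 0 -1 0 0 0"

```text
time: 5.52
tool_pos: [0.4578, 0.3072, 0.1624]
tcp_rot: [[0.933, 0.361, 0.004], [0.361, -0.933, 0.002], [0.004, -0.001, -1.0]]
wrist_force: [0.3, 0.6, -1.8]
gripper_width: 0.175
```

Emit:
servo_tool --pt "1 0 0 -0.3 0 0 0" --pt "1 0 0 -0.3 0 0 0"

```text
time: 5.78
tool_pos: [0.4571, 0.3068, 0.1906]
tcp_rot: [[0.933, 0.361, 0.002], [0.361, -0.933, 0.001], [0.002, -0.0, -1.0]]
wrist_force: [1.2, 0.1, -2.1]
gripper_width: 0.175
```

Run:
```python
from h import *
s=bot.state();print(s['tool_pos'],s['tcp_rot'],s['wrist_force'],s['gripper_width'])
import pickle;pickle.dump(s,open('s2.pkl','wb'))
save('wrist','w2.png')
```

```text
[0.45712305 0.30678015 0.19062214] [[ 9.32744318e-01  3.60533987e-01  1.81118945e-03]
 [ 3.60532451e-01 -9.32745993e-01  1.12455347e-03]
 [ 2.09481945e-03 -3.95928294e-04 -9.99997727e-01]] [ 1.23505156  0.05948907 -2.09836592] 0.17480190975173046
```

View pics/w2.png

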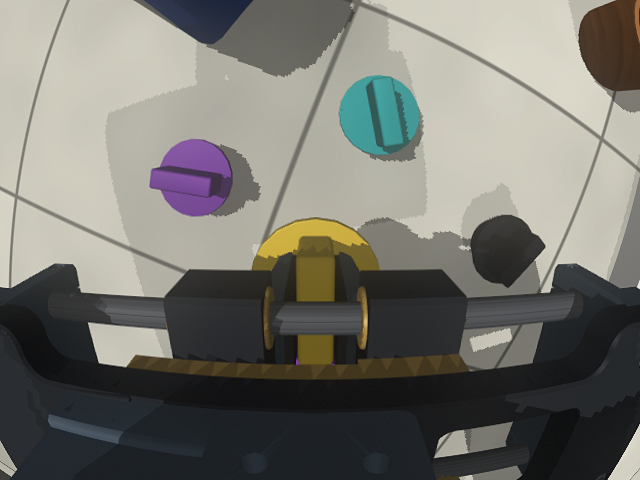

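The key is held square: width 0.175 (16 mm), flange spanning (252–379, top 218). Moving to a view position short of the slot, turned to the slot's yaw.

Emit:
servo_tool --pt "1 -0.22 0.6 0 0 0 0" --pt "1 -0.22 1 0 0 0 0" --pt "1 -0.22 1 0 0 0 0"

```text
time: 6.2
tool_pos: [0.4719, 0.2031, 0.1883]
tcp_rot: [[0.934, 0.358, -0.002], [0.358, -0.934, -0.001], [-0.002, 0.0, -1.0]]
wrist_force: [-0.3, 0.5, -1.5]
gripper_width: 0.176
```

Emit:
servo_tool --pt "1 -0.22 1 0 0 0 0" --pt "1 -0.22 1 0 0 0 0"

```text
time: 6.45
tool_pos: [0.4871, 0.1029, 0.1886]
tcp_rot: [[0.933, 0.361, -0.002], [0.361, -0.933, -0.0], [-0.002, -0.0, -1.0]]
wrist_force: [1.3, -0.1, -1.3]
gripper_width: 0.173
```

Emit:
servo_tool --pt "1 -0.22 1 0 0 0 0" --pt "1 -0.22 1 0 0 0 0"

```text
time: 6.7
tool_pos: [0.5028, 0.0013, 0.1888]
tcp_rot: [[0.933, 0.36, -0.001], [0.36, -0.933, 0.0], [-0.001, -0.0, -1.0]]
wrist_force: [1.0, 0.4, -2.0]
gripper_width: 0.178
```

Emit:
servo_tool --pt "1 -0.22 1 0 0 0 0" --pt "1 -0.22 1 0 0 0 0"

```text
time: 6.95
tool_pos: [0.5186, -0.0999, 0.1887]
tcp_rot: [[0.933, 0.36, -0.001], [0.36, -0.933, 0.0], [-0.001, -0.001, -1.0]]
wrist_force: [0.4, 0.9, -1.1]
gripper_width: 0.171
```

Emit:
servo_tool --pt "1 -0.21 0.83 0 0 0 -0.22" --pt "1 -0.21 0.83 0 0 0 -0.22" --pt "1 -0.21 0.83 0 0 0 -0.22" --pt "1 -0.21 0.83 0 0 0 -0.22"

```text
time: 7.45
tool_pos: [0.5286, -0.1823, 0.1889]
tcp_rot: [[0.757, 0.653, -0.001], [0.653, -0.757, 0.001], [-0.001, -0.001, -1.0]]
wrist_force: [0.3, 0.6, -1.1]
gripper_width: 0.177
```

Run:
```python
from h import *
s=bot.state();print(s['time'],s['tool_pos'],s['tcp_rot'],s['q'],s['gripper_width'])
import pickle;pickle.dump(s,open('s3.pkl','wb'))
save('wrist','w3.png')
```

```text
7.45 [ 0.52864223 -0.18234657  0.18893242] [[ 7.57019497e-01  6.53390819e-01 -1.38496417e-03]
 [ 6.53392032e-01 -7.57019374e-01  7.20776033e-04]
 [-5.77496269e-04 -1.45056606e-03 -9.99998781e-01]] [-3.73905483e-01  2.24486864e-01  2.04327620e+00  2.15049673e-04
  8.75382143e-01  4.84696616e-01] 0.17741733733385048
```

View pics/w3.png

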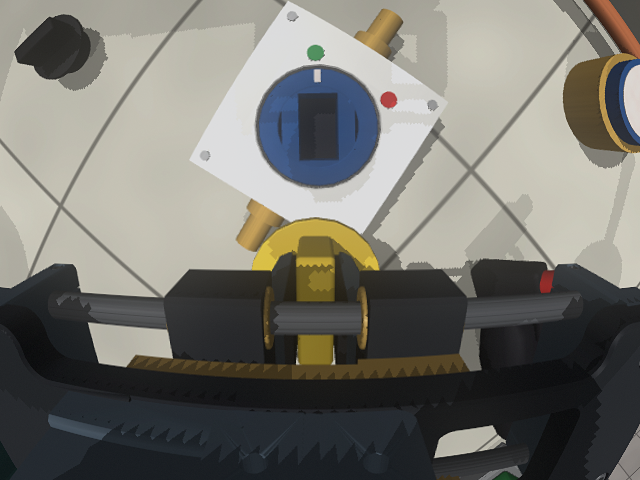

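The slot corners are about (300,94), (337,94), (337,160) and (300,160), so the centre is (318.5,127) and the slot is parallel to the tool x. The held flange has its left edge at 252, right edge at 379 and top at 218.

Run:
```python
from h import *
import pickle; s=pickle.load(open('s3.pkl','rb'))
R=s['tcp_rot'];t=s['tool_pos']
L=lambda u,v,z:(R.T@(pix2world('wrist',u,v,z,s)-t)).round(4)
print('slot',L(318.5,127,.052),'dial',L(318,126.5,.052),[L(u,v,.052) for u,v in[(300,94),(337,94),(337,160),(300,160)]])
zf=t[2]-.028
print('flange L/R/top',L(252,268,zf),L(379,268,zf),L(316,218,zf))
print('bar top end', L(300,240,t[2]+.008),L(333,240,t[2]+.008))
```

```text
slot [0.0822 0.0022 0.1369] dial [0.0826 0.0019 0.1369] [array([ 0.1079, -0.0118,  0.1369]), array([0.1079, 0.0163, 0.1368]), array([0.0568, 0.0165, 0.1369]), array([ 0.0568, -0.0119,  0.1369])]
flange L/R/top [ 0.0079 -0.0326  0.028 ] [0.0079 0.0322 0.0279] [0.0338 0.     0.028 ]
bar top end [ 0.0324 -0.0064 -0.008 ] [ 0.0324  0.0066 -0.008 ]
```

Emit:
servo_tool --pt "1 0.4 0.01 0 0 0 0" --pt "1 0.82 0.02 0 0 0 0" --pt "1 0.82 0.02 0.3 0 0 0" --pt "1 0.82 0.02 0.6 0 0 0" --pt "1 0.82 0.02 0.6 0 0 0"

```text
time: 8.12
tool_pos: [0.5908, -0.1296, 0.128]
tcp_rot: [[0.755, 0.655, -0.004], [0.655, -0.755, 0.001], [-0.002, -0.003, -1.0]]
wrist_force: [-0.9, -0.2, -1.0]
gripper_width: 0.169
```

Emit:
servo_tool --pt "1 0 0 0.1 0 0 0" --pt "1 0 0 0.17 0 0 0" --pt "1 0 0 0.24 0 0 0" --pt "1 0 0 0.24 0 0 0"

```text
time: 8.62
tool_pos: [0.5921, -0.1312, 0.1056]
tcp_rot: [[0.756, 0.655, -0.001], [0.655, -0.756, 0.0], [-0.0, -0.0, -1.0]]
wrist_force: [0.5, 0.4, -1.1]
gripper_width: 0.174
```

The foot is about 6 mm into the slot with no contact force. Pressing home.

Emit:
servo_tool --pt "1 0 0 0.1 0 0 0" --pt "1 0 0 0.18 0 0 0" --pt "1 0 0 0.18 0 0 0"

```text
time: 9.0
tool_pos: [0.5918, -0.1311, 0.087]
tcp_rot: [[0.756, 0.655, -0.001], [0.655, -0.756, 0.0], [-0.001, -0.001, -1.0]]
wrist_force: [-0.3, -0.2, -0.9]
gripper_width: 0.174
```

Emit:
servo_tool --pt "1 0 0 0.02 0 0 0" --pt "1 0 0 0.02 0 0 0"

```text
time: 9.25
tool_pos: [0.5924, -0.1312, 0.086]
tcp_rot: [[0.755, 0.655, 0.0], [0.655, -0.755, -0.0], [0.0, 0.0, -1.0]]
wrist_force: [-0.4, -0.0, -1.9]
gripper_width: 0.171
```

Emit:
servo_tool --pt "1 0 0 0.015 0 0 0" --pt "1 0 0 0.015 0 0 0"

```text
time: 9.5
tool_pos: [0.5925, -0.1312, 0.0857]
tcp_rot: [[0.755, 0.655, -0.0], [0.655, -0.755, 0.0], [-0.0, -0.0, -1.0]]
wrist_force: [-7.9, 1.4, 19.3]
gripper_width: 0.174
```

Emit:
servo_tool --pt "1 0 0 0.01 0 0 0" --pt "1 0 0 0.01 0 0 0"

```text
time: 9.75
tool_pos: [0.5926, -0.1312, 0.0857]
tcp_rot: [[0.755, 0.655, -0.0], [0.655, -0.755, 0.0], [-0.0, -0.0, -1.0]]
wrist_force: [-13.4, 3.2, 35.1]
gripper_width: 0.174
```

Seated on the dial face: 35 N, z stopped at 0.0857. I'll ease the pressure, then turn clockwise (positive tool z).

Emit:
servo_tool --pt "1 0 0 -0.02 0 0 0" --pt "1 0 0 -0.02 0 0 0.08" --pt "1 0 0 -0.02 0 0 0.16" --pt "1 0 0 -0.02 0 0 0.24" --pt "1 0 0 -0.02 0 0 0.32"

```text
time: 10.38
tool_pos: [0.5924, -0.1311, 0.0858]
tcp_rot: [[0.978, 0.206, 0.0], [0.206, -0.978, 0.0], [0.0, -0.0, -1.0]]
wrist_force: [-2.2, 2.1, 5.2]
gripper_width: 0.172
```

Emit:
servo_tool --pt "1 0 0 0 0 0 0.08" --pt "1 0 0 0 0 0 0.16" --pt "1 0 0 0 0 0 0.24" --pt "1 0 0 0 0 0 0.32" --pt "1 0 0 0 0 0 0.4"

```text
time: 11.0
tool_pos: [0.5924, -0.1311, 0.0858]
tcp_rot: [[0.913, -0.408, 0.0], [-0.408, -0.913, -0.0], [0.0, -0.0, -1.0]]
wrist_force: [-1.2, -0.4, 5.2]
gripper_width: 0.174
```

Run:
```python
from h import *
s=bot.state();R=s['tcp_rot'];print(s['time'],s['tool_pos'],np.degrees(np.arctan2(R[1,0],R[0,0])),s['wrist_force'],s['ft_torque'],s['q'],s['gripper_width'])
```

```text
11.0 [ 0.5924011  -0.13113475  0.08578611] -24.090606985102614 [-1.16979691 -0.37362262  5.21196787] [0.24552489 0.42216996 0.14229404] [-2.56263843e-01  4.49830867e-01  1.97242861e+00  1.50812245e-05
  7.19162050e-01  1.73498155e+00] 0.17447575834408519
```

Emit:
servo_tool --pt "1 0 0 0 0 0 0.06" --pt "1 0 0 0 0 0 0.11" --pt "1 0 0 0 0 0 0.13" --pt "1 0 0 0 0 0 0.13"

```text
time: 11.5
tool_pos: [0.5923, -0.1313, 0.0857]
tcp_rot: [[0.813, -0.582, -0.0], [-0.582, -0.813, -0.0], [0.0, 0.0, -1.0]]
wrist_force: [-3.8, -0.5, 5.1]
gripper_width: 0.17
```

```bash
cat > st.py <<'E'
from h import *
s=bot.state();R=s['tcp_rot'];print(s['time'],s['tool_pos'],np.degrees(np.arctan2(R[1,0],R[0,0])),s['wrist_force'],s['ft_torque'],s['gripper_width'])
E
python3 st.py
```

```text
11.5 [ 0.59230019 -0.13128329  0.08574663] -35.590965694476544 [-3.77342278 -0.5321455   5.09403572] [ 0.04755374  0.54637249 -0.02260472] 0.17044363678948007
```

Emit:
servo_tool --pt "1 0 0 0 0 0 0.03" --pt "1 0 0 0 0 0 0.06" --pt "1 0 0 0 0 0 0.06"

```text
time: 11.88
tool_pos: [0.5923, -0.1313, 0.0858]
tcp_rot: [[0.756, -0.654, -0.0], [-0.654, -0.756, -0.001], [0.0, 0.001, -1.0]]
wrist_force: [-3.7, 0.4, 6.4]
gripper_width: 0.174
```

```bash
python3 st.py; python3 -c "
from h import *
save('top','t1.png',(397,102,537,232),4)"
```

```text
11.875 [ 0.59229328 -0.13132751  0.08578824] -40.852070502905235 [-3.70594249  0.44315665  6.35215949] [0.07856437 0.63894563 1.37875866] 0.1736336664033003
```

View pics/t1.png

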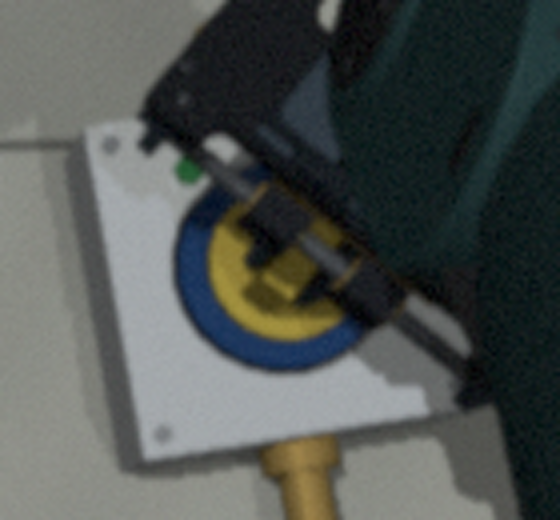

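Torque has jumped to 1.38 N m against about 0.14 friction, so the dial is at its stop. The pointer is hidden by the gripper in this view. Relaxing by 2°, releasing and lifting straight up.

Emit:
servo_tool --pt "1 0 0 0 0 0 -0.025" --pt "1 0 0 0 0 0 -0.025" --pt "-1 0 0 0 0 0 -0.025" --pt "-1 0 0 0 0 0 -0.025" --pt "-1 0 0 0 0 0 -0.025"

```text
time: 12.55
tool_pos: [0.5923, -0.1312, 0.0853]
tcp_rot: [[0.78, -0.626, -0.0], [-0.626, -0.78, 0.0], [-0.0, -0.0, -1.0]]
wrist_force: [-0.5, -0.3, -0.0]
gripper_width: 0.472
```

Emit:
servo_tool --pt "-1 0 0 0 0 0 0" --pt "-1 0 0 0 0 0 0" --pt "-1 0 0 0 0 0 0" --pt "-1 0 0 0 0 0 0"

```text
time: 13.05
tool_pos: [0.5923, -0.1312, 0.0854]
tcp_rot: [[0.78, -0.626, 0.0], [-0.626, -0.78, -0.0], [0.0, -0.0, -1.0]]
wrist_force: [0.5, 0.6, 0.3]
gripper_width: 0.913
```

Emit:
servo_tool --pt "-1 0 0 -0.2 0 0 0" --pt "-1 0 0 -0.6 0 0 0" --pt "-1 0 0 -1 0 0 0" --pt "-1 0 0 -1 0 0 0"

```text
time: 13.55
tool_pos: [0.5942, -0.1317, 0.19]
tcp_rot: [[0.78, -0.625, 0.006], [-0.625, -0.78, -0.002], [0.006, -0.003, -1.0]]
wrist_force: [-0.0, -0.6, -1.0]
gripper_width: 0.999
```

Emit:
servo_tool --pt "-1 -0.9 0 -0.6 0 0 0" --pt "-1 -0.9 0 -0.6 0 0 0" --pt "-1 -0.9 0 -0.6 0 0 0"

```text
time: 13.92
tool_pos: [0.5212, -0.0739, 0.2473]
tcp_rot: [[0.781, -0.625, 0.002], [-0.625, -0.781, -0.0], [0.002, -0.001, -1.0]]
wrist_force: [-0.6, -0.7, -0.6]
gripper_width: 1.0
```

```bash
python3 st.py; python3 -c "
from h import *
save('wrist','w4.png')"
```

```text
13.925 [ 0.52123592 -0.07389958  0.24726222] -38.64913788299586 [-0.62782424 -0.72919745 -0.60532188] [ 0.08400457  0.00335935 -0.04252955] 1.0002811737989794
```

View pics/w4.png

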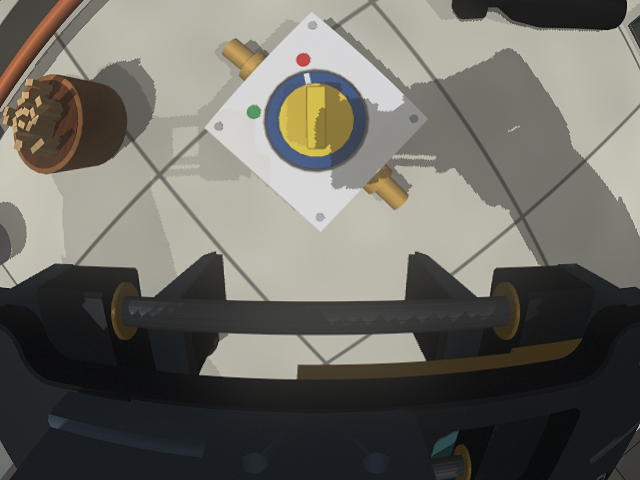

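The key stands upright with its flange flat and centred on the dial. The pointer (307,78) lines up with the red dot (303,60), and the gripper is clear. Handing in.

```bash
python3 -c "
from h import *
bot.close_job()"
```

```text
the job is handed in; nothing more can be done
```

The water should be shut off: the yellow key is pressed home in the blue dial, turned clockwise to the stop and left standing there. I handed the job in at about 14 s of the 42 s allowed; the hand-in reports no verdict.

- **Pressed home:** the descent stopped firmly at about 35 N, with the tool height (0.0857 m) matching the flange lying on the dial face.
- **At the stop:** while turning, torque was at most about 0.14 N m, then it jumped to 1.4 N m.
- **After release:** the last wrist picture shows the key upright and centred, the dial's pointer at the red dot, and the gripper clear of everything.
- **Black key:** it was never approached or touched, but it is not in that last picture, so I did not check its position again after the turn.

No checks failed or disagreed. The top view taken at the stop had the pointer hidden by the gripper, so the pointer reading comes only from the last wrist picture.

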